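Lock the port collar and dry-run the dispensing seam

ROBOT

A 6-joint arm with a two-finger parallel gripper is mounted at the origin on the work surface. World frame = base frame: x ahead of the robot, y to its left, z up, the work surface at z = 0. Lengths are in mm, angles in rad, forces in N, time in s.
With the tool pointing down it reaches from about 300 to 775 mm from the base axis. Payload 14.6 kg.
Tool frame: the origin (TCP) lies at the very end of the fingers, on their centre line; the grasp point (between the pads) lies 19 mm behind it; z points along the fingers, y is the line along which they close (so a half turn about z gives the same grasp; the last joint's range is limited). The gripper opens to 94 mm and grips with 3 to 60 N. Pads are 16 mm wide; open, the fingers measure 119 mm over their backs; the gripper's body (75 mm by 177 mm) begins 78 mm behind the grasp point.
Start: joints at [1.199, 0.3, 1.521, -0, 1.321, -0.067], TCP at [165.054, 524.639, 173.046] pointing down, gripper open.
Joint ranges: [-3.03, 3.03], [-0.79, 2.21], [0.23, 2.52], [-1.04, 4.18], [0, 3.07], [-2.55, 2.55]. Speed limits (rad/s): [2.22, 2.22, 2.57, 3.14, 3.14, 3.14].

INTERFACE

Orientations are given as [roll, pitch, yaw] about the fixed x, y, z axes, in that order (R = Rz(yaw) Ry(pitch) Rx(roll)).
In Python, from cell import manip gives the robot as it stands.
- The arm moves only by the tool servo_tool, never from a script. Its argument "rows" is a list of rows, each a list of 7 numbers: the turn, a rotation vector about the world's x, y, z in degrees, then the shift along the world's x, y, z in mm, then the closure, from 0 (fully open) to 1 (shut). In form: [[rx, ry, rz, dx, dy, dz, fingers], ...]. A call has 1 to 20 rows; each row shifts and turns the commanded pose from where the row before left it; what a row does not reach is not made up. A row lasts 1/8 s, in which the tool goes at most 62.5 mm and 10.7 degrees, less where a joint would pass 70% of its speed; a pose out of reach is approached as far as the arm can. A call with a gripper value outside its range is refused whole. The fingers move at their own pace and stop on an object; "grip_force" is the grip in N (left out, the last holds). Time passes only in rows, so rows that do not move let the fingers close. It gives the time, the measured TCP pose, the force, the opening and the grip force at its end, in the units of the state.
- manip.read_state(): the state, without advancing time (a new reading comes with each control period).
- manip.camera(name): name is "scene" or "side" or "wrist"; returns the picture (400x640x3 uint8, red, green, blue); there is no depth.
- manip.camera_info(name): a dict with "fx", "fy", "cx", "cy" (pixels), "position" and "rotation" of the camera in the world; the wrist camera has in their place "T_tool_cam" (4x4, takes a point from camera to tool coordinates, whose origin is the TCP and whose axes are the flange's). Camera axes: x right, y down, z forward; pixel columns grow to the right and rows downward; lengths in mm; the calibration is good to about 2 mm. The wrist camera is an equidistant fisheye: a pixel r from the principal point sees the ray r / f radians off the axis. A picture is of the moment at which its call begins: read the wrist's pose just before it. camera_info takes no time and is no camera call.
- manip.sign_off(): hands the job in; it is judged then, once.
The state is a dict: "clock": time; "joints": joint angles; "qd": joint speeds; "effort": joint torques, N m; "eef_pos": TCP position; "eef_rot": TCP orientation; "wrist_force": force on the tool from outside, world axes, zero at the start; "moment": the same for the moment, N m; "finger_gap": finger opening in mm; "finger_force": force on a finger pad.
Only numpy, scipy, OpenCV 4.12 (cv2) and the standard library are available. Lean on these libraries where they do the work, as an engineer would, in place of code of your own. Each camera call takes 0.05 s, during which the arm holds its last target. There are 200 camera calls.

TASK

Get the sensor housing ready for gluing: turn the black lock collar by its orange knob until its lever lies over the red locked mark. Then take the blue-handled pointer out of its fork rest and, as a dry run, guide its tip slowly (about 30 mm/s) and gently along the yellow seam on the housing, touching it or a few millimetres above it, from the green dot round the corner to the blue square. Finally hang the pointer back in its fork, leaving the collar locked and the other things on the bench where they are.

Things in the scene. Friction and masses are not known exactly. Their poses are not given: they have to be found in the camera images.
- fixture: Fixed black plate 180 (x) x 300 (y) x 20 mm with a grey sensor housing, top 55 mm above the table. Origin: centre of the plate's underside; at yaw 0 x points away from the robot, y left. Left end: round port of radius 85 mm centred at (0, 65 mm), carrying the lock collar. Right end: 120 mm (x) wide, to y = -130 mm, with the flush yellow seam, 4 mm wide, on top.
- collar (a joint): Angle q of the black lock collar (70 mm across, top 78 mm above the table, fixed window in it to 85 mm) about the vertical axis at (0, 65 mm) of the fixture. Its lever points along (-cos q, sin q) in fixture axes: q grows clockwise from above. Starts between 0 and 0.5; the locked mark is at 1.25; the stop only at 1.75. Drag 0.12 N m (2 N at the knob), no spring: stays where left.
- collar_grip (a point): Point on the axis of the orange knob, 100 mm above the table: an upright round pin 14 mm across, 62 mm from the collar axis, rising to 112 mm from the collar's aluminium lever (14 mm wide with a white line, top 74 mm above the table, reaching to radius 72 mm). Moves with the collar.
- lock_mark (a point): Point on the red locked mark, a radial red stripe 7 mm wide and 44 mm long on the grey port's top (55 mm above the table), 62 mm from the collar axis: straight below the knob's axis when locked.
- seam_start (a point): Green dot, start of the yellow seam, on the housing top 55 mm above the table; at (-35, -20 mm) in the fixture frame.
- seam_corner (a point): Right-angled corner of the seam, 80 mm from the start along the fixture's -y; at (-35, -100 mm), 55 mm above the table.
- seam_end (a point): Blue square, end of the seam, 60 mm from the corner along the fixture's +x; at (25, -100 mm), 55 mm above the table.
- pointer: Loose pointer, 127 mm long, 80 g, hanging upright in the fork at the start. Origin: its tip, z up along it. Steel shaft 12 mm across tapering to the tip over the lowest 30 mm; black flange 40 mm across from 70 to 75 mm above the tip; round blue handle 16 mm across from 75 to 127 mm. Hanging, its tip is 20 mm above the table.
- pointer_tip (a point): The tip of the pointer, the lowest point of its steel point.
- pointer_grip (a point): Point on the pointer's axis in the blue handle, 108 mm above its tip: where to grip it.
- rest: Fixed aluminium fork, left or right of the fixture. Origin: on the table below the slot's middle. Base plate 100 x 90 x 10 mm; two prongs, top 90 mm above the table, run along its x from -30 to +50 mm, with a 24 mm slot between, open towards -x, closed by a post at x = 36 mm. The pointer's flange rests on the prongs, shaft in the slot.
- fork (a point): Middle of the fork's slot at the prongs' upper face, 90 mm above the table: where the underside of the pointer's flange hangs, so the tip is 70 mm below it.
- tip_tray: Bystander: loose blue tray 110 x 150 x 35 mm of dispensing tips; origin under its centre. Swaps sides with the rest.
- bottle: Bystander: loose amber bottle 60 mm across, 150 mm high.
- jar: Bystander: loose white jar 68 mm across, 75 mm high, blue cap.
- tape_roll: Bystander: loose yellow tape roll 90 mm across, 24 mm high, lying flat.
- driver: Bystander: loose screwdriver lying down.
- cartridge: Bystander: loose grey adhesive cartridge 120 x 30 mm lying down with an orange nozzle.
Not all that is in view belongs to the job. There is more than one size of the rest; the one meant has the size given above.

How it is judged:
By the outcome, as a careful person would: the job done as asked, in the order asked, and still so for the second after the job is handed in, with the robot touching nothing.
It also fails if it takes over 72 s, if anything falls off the work surface, if the arm or the gripper's body presses on something with over 40 N, if the wrist force passes 120 N, or if a joint passes its speed limit or range.

## Working session

There is one attempt and no reset: what is moved stays moved. The work goes in short steps, Python scripts to look and compute and a tool call to move; the robot and the scene stay as the last step left them, time stands still between calls to the robot, and variables do not carry over. Pictures are saved under pics/ and viewed, at most 10 in all, crops included, and the job is handed in when it is done.

Besides the shell and the picture viewer there is one more tool, called by a JSON object that holds its "name" and its "arguments". servo_tool: Moves the arm, as the interface text tells. Its arguments: {"type":"object","properties":{"rows":{"type":"array","items":{"type":"array","items":{"type":"number"}}},"grip_force":{"type":"number"}},"required":["rows"]}

```bash
ls; mkdir -p pics; cat > h.py <<'E'
import numpy as np, cv2
from cell import manip
from scipy.spatial.transform import Rotation as R
def ray(name,uv,info=None,st=None):
    i=info or manip.camera_info(name); 
    x=(uv[0]-i['cx'])/i['fx']; y=(uv[1]-i['cy'])/i['fy']
    if name=='wrist':
        r=np.hypot(x,y); s=np.sin(r)/r if r>1e-9 else 1
        d=np.array([x*s,y*s,np.cos(r)]); st=st or manip.read_state()
        T=np.array(i['T_tool_cam']); Rt=R.from_euler('xyz',st['eef_rot']).as_matrix()
        return Rt@T[:3,3]+np.array(st['eef_pos']), Rt@T[:3,:3]@d
    return np.array(i['position']), np.array(i['rotation'])@np.array([x,y,1])
def onz(name,uv,z,**k):
    o,d=ray(name,uv,**k); return o+d*(z-o[2])/d[2]
E
python3 - <<'E'
from h import *
for n in ['scene','side','wrist']:
    st=manip.read_state(); im=manip.camera(n); cv2.imwrite(f'pics/{n}0.png',im[:,:,::-1]); print(n,{k:np.round(v,3).tolist() for k,v in manip.camera_info(n).items() if not isinstance(v,str)})
print(manip.read_state())
E
```

```text
pics
scene {'fx': 467.804, 'fy': 467.804, 'cx': 320.715, 'cy': 203.06, 'position': [1074.431, 803.028, 1256.547], 'rotation': [-2.41, 0.014, 2.506]}
side {'fx': 436.706, 'fy': 436.706, 'cx': 318.518, 'cy': 196.78, 'position': [-335.742, -849.708, 756.913], 'rotation': [-2.089, -0.004, -0.784]}
wrist {'fx': 309.707, 'fy': 309.707, 'cx': 318.646, 'cy': 193.371, 'T_tool_cam': [[-0.0, -0.963, -0.269, 79.489], [1.0, -0.0, 0.0, 0.807], [-0.0, -0.269, 0.963, -212.085], [0.0, 0.0, 0.0, 1.0]]}
{'clock': 0.15, 'joints': array([ 1.19938839e+00,  3.00350262e-01,  1.52141188e+00, -2.28173493e-05,
        1.32067113e+00, -6.65807385e-02]), 'qd': array([-6.85320067e-04, -3.71784313e-03, -2.14123884e-03, -3.82789312e-04,
       -2.40550472e-04,  3.31963275e-05]), 'effort': array([-3.92311103e-04, -5.31948388e+01, -3.52827144e+01,  7.08031934e-02,
        2.34904635e-02, -5.33781599e-05]), 'eef_pos': array([164.9933453 , 524.44862985, 172.62420003]), 'eef_rot': array([-3.14075243e+00, -3.38736323e-05,  2.83677110e+00]), 'wrist_force': array([-0.07628294, -0.08904817, -0.68932839]), 'moment': array([ 0.02284532, -0.03470251, -0.02429548]), 'finger_force': 0.0, 'finger_gap': 94.02231797283308}
```

View pics/scene0.png

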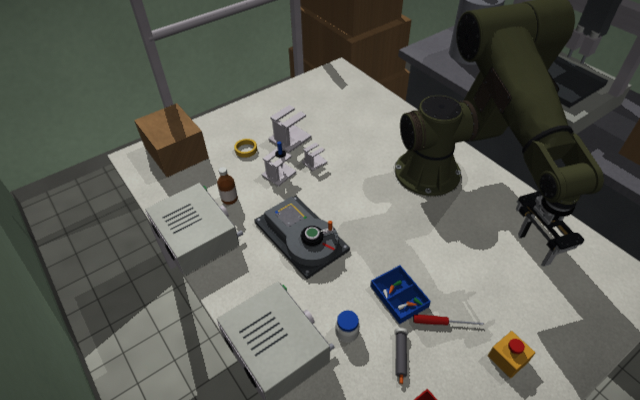

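View pics/side0.png

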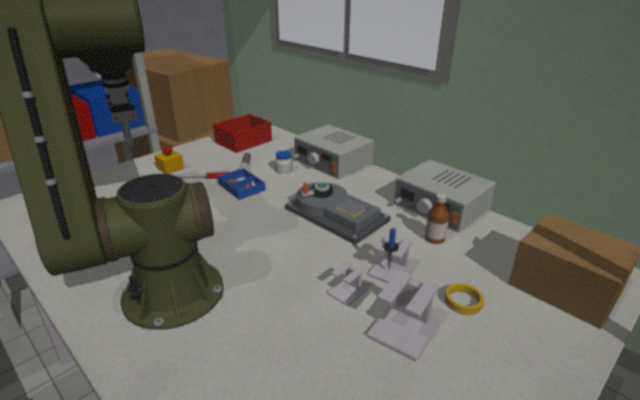

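The scene view shows the fixture at about (300,235), with the orange knob at (330,226) and the red mark at (328,246). The blue handle is at (280,150). There are three forks: (290,130) large, (278,165) holding the pointer, and (316,157) small. I'll measure their sizes and view an enlarged crop.

```bash
python3 - <<'E'
s=open('h.py').read()
s=s.replace("np.array(i['rotation'])@","R.from_euler('xyz',i['rotation']).as_matrix()@")
s+='''
def blobs(hsv,lo,hi,mn=6):
    m=cv2.inRange(hsv,np.array(lo),np.array(hi)); n,l,st,c=cv2.connectedComponentsWithStats(m)
    return [(c[i].round(1).tolist(),int(st[i,4]),st[i,:4].tolist()) for i in range(1,n) if st[i,4]>=mn]
def tri(a,b):
    (o1,d1),(o2,d2)=a,b; A=np.stack([d1,-d2],1); t=np.linalg.lstsq(A,o2-o1,rcond=None)[0]
    p,q=o1+t[0]*d1,o2+t[1]*d2; return (p+q)/2,np.linalg.norm(p-q)
'''
open('h.py','w').write(s)
E
python3 - <<'E'
from h import *
for n,roi in [('scene',(225,90,345,280)),('side',(280,170,500,360))]:
    im=cv2.imread(f'pics/{n}0.png'); h=cv2.cvtColor(im,cv2.COLOR_BGR2HSV)
    k=np.zeros_like(h); x0,y0,x1,y1=roi; 
    if n=='scene': x1=350
    k[y0:y1,x0:x1]=h[y0:y1,x0:x1]
    for c,lo,hi in [('blue',(105,120,50),(130,255,255)),('green',(45,90,60),(90,255,255)),('orange/red',(0,140,90),(14,255,255)),('red2',(172,140,90),(180,255,255)),('yellow',(18,110,90),(34,255,255))]:
        print(n,c,[(b,np.round(onz(n,b[0],55)[:2],1).tolist()) for b in blobs(k,lo,hi,3)])
a=cv2.imread('pics/scene0.png')[95:285,235:355]; b=cv2.imread('pics/side0.png')[175:365,280:480]
a=cv2.resize(a,None,fx=3,fy=3,interpolation=2);b=cv2.resize(b,None,fx=2.2,fy=2.2,interpolation=2)
c=np.zeros((570,800,3),np.uint8); c[:570,:360]=a; c[:b.shape[0],360:360+b.shape[1]]=b[:570,:440]; cv2.imwrite('pics/crop1.png',c)
E
```

```text
scene blue [(([279.3, 146.9], 45, [277, 141, 5, 13]), [401.0, -407.5]), (([276.0, 211.5], 6, [275, 211, 3, 2]), [591.0, -135.9])]
scene green [(([304.7, 217.0], 7, [304, 216, 3, 3]), [527.1, -56.9]), (([311.6, 232.0], 57, [307, 229, 10, 7]), [546.1, 9.3])]
scene orange/red [(([329.6, 222.1], 11, [328, 221, 4, 3]), [473.7, 11.4]), (([329.0, 246.5], 22, [325, 244, 9, 6]), [536.1, 90.5])]
scene red2 []
scene yellow [(([245.0, 146.0], 117, [234, 139, 23, 15]), [504.4, -493.0]), (([292.9, 209.0], 36, [279, 204, 25, 13]), [538.7, -110.5])]
side blue [(([391.9, 238.5], 83, [389, 229, 6, 19]), [516.2, -288.9])]
side green [(([321.5, 185.2], 8, [319, 185, 6, 2]), [599.9, 69.8]), (([456.5, 207.5], 22, [454, 205, 6, 6]), [795.3, -329.4])]
side orange/red [(([334.1, 170.9], 8, [333, 170, 3, 3]), [710.5, 115.0]), (([304.8, 187.7], 29, [303, 183, 4, 10]), [547.2, 96.7]), (([441.4, 213.8], 159, [433, 204, 16, 19]), [729.0, -316.2]), (([455.0, 214.5], 26, [453, 212, 5, 6]), [754.9, -347.4]), (([454.4, 221.4], 15, [453, 219, 4, 6]), [719.0, -366.1]), (([438.5, 241.4], 8, [436, 241, 6, 2]), [596.5, -387.7])]
side red2 []
side yellow [(([464.4, 298.7], 550, [446, 284, 38, 31]), [440.6, -552.0])]
```

View pics/crop1.png

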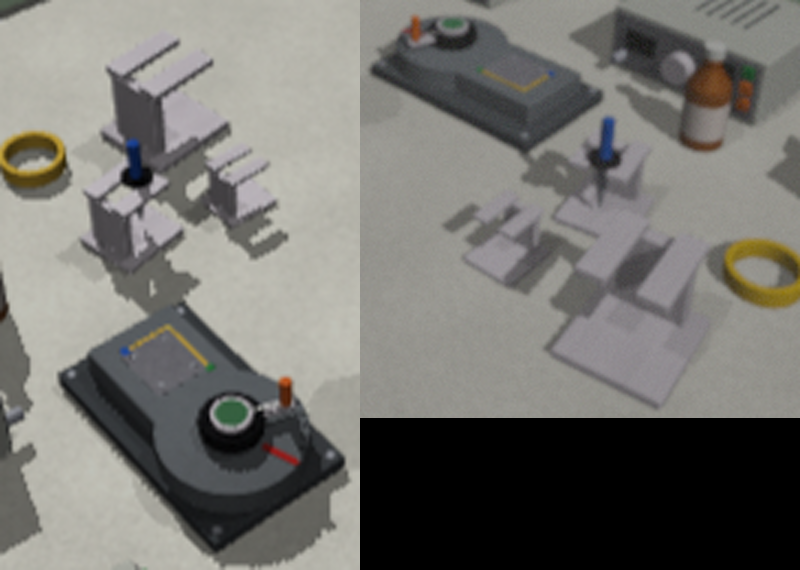

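Candidates, by scene pixel: the large fork (290,130), the small one (316,157), and the middle one (278,165), which holds the blue pointer. The middle one fits, and the crop confirms the pointer hangs there. I'll still check its prong size from the wrist view. The post is on the side away from the robot, so the slot opens towards the robot.

{"name": "servo_tool", "arguments": {"rows": [[0, 0, 0, 20, -40, 20, 0], [0, 0, 0, 30, -45, 20, 0], [0, 0, 0, 30, -45, 10, 0], [0, 0, 0, 30, -45, 10, 0], [0, 0, 0, 30, -45, 0, 0], [0, 0, 0, 30, -45, 0, 0], [0, 0, 0, 30, -45, 0, 0], [0, 0, 0, 30, -45, 0, 0], [0, 0, 0, 30, -45, 0, 0], [0, 0, 0, 30, -45, 0, 0], [0, 0, 0, 25, -45, 0, 0], [0, 0, 0, 0, 0, 0, 0], [0, 0, 0, 0, 0, 0, 0]]}}

```text
clock: 1.78
eef_pos: [479.7, 35.0, 232.8]
eef_rot: [3.142, -0.001, 2.837]
wrist_force: [-0.4, -0.1, 0.0]
finger_gap: 94.0
finger_force: 0.0
```

```bash
python3 - <<'E'
from h import *
st=manip.read_state(); im=manip.camera('wrist')[:,:,::-1]; cv2.imwrite('pics/w1.png',im)
print(st['eef_pos'],st['eef_rot'],st['clock'],st['joints'].round(2))
h=cv2.cvtColor(im,cv2.COLOR_BGR2HSV)
for c,lo,hi in [('blue',(105,120,50),(130,255,255)),('green',(45,90,60),(90,255,255)),('orange/red',(0,140,90),(14,255,255)),('red2',(172,140,90),(180,255,255)),('yellow',(18,110,90),(34,255,255))]:
    print(c,[(b,np.round(onz('wrist',b[0],55,st=st)[:2],1).tolist()) for b in blobs(h,lo,hi,12)])
import pickle; pickle.dump(st,open('st1.pkl','wb'))
E
```

```text
[479.72713287  35.00026443 232.82961684] [ 3.14156723e+00 -6.21939034e-04  2.83651582e+00] 1.775 [-0.    0.1   1.62  0.    1.42 -1.27]
blue [(([497.3, 97.2], 5428, [450, 60, 96, 79]), [450.3, 305.9]), (([531.6, 225.3], 894, [516, 207, 32, 37]), [663.5, 340.7]), (([59.3, 240.4], 47, [56, 236, 7, 10]), [449.7, -459.7]), (([233.2, 276.7], 19, [231, 274, 5, 6]), [593.0, -133.7])]
green [(([519.5, 73.8], 69, [513, 71, 15, 8]), [424.8, 355.7]), (([478.9, 87.2], 103, [475, 79, 8, 20]), [430.9, 279.2]), (([264.2, 224.7], 38, [261, 222, 7, 7]), [528.1, -57.3]), (([332.7, 236.6], 531, [320, 225, 27, 24]), [572.5, 26.8])]
orange/red [(([634.9, 20.7], 32, [631, 17, 9, 8]), [357.2, 733.9]), (([550.9, 73.3], 467, [542, 50, 21, 52]), [433.4, 421.3]), (([519.2, 88.6], 80, [514, 81, 11, 15]), [445.7, 348.8]), (([485.4, 105.0], 95, [479, 97, 14, 17]), [456.8, 283.0]), (([635.5, 199.5], 321, [628, 162, 12, 93]), [722.4, 661.9]), (([333.1, 194.8], 108, [327, 190, 13, 11]), [515.6, 44.4]), (([372.1, 198.6], 120, [360, 190, 24, 18]), [536.3, 92.4])]
red2 []
yellow [(([617.0, 16.3], 338, [605, 0, 28, 37]), [348.5, 660.4]), (([252.9, 228.3], 57, [245, 225, 17, 8]), [528.5, -74.4]), (([59.2, 257.2], 216, [46, 238, 28, 39]), [479.6, -486.1])]
```

View pics/w1.png

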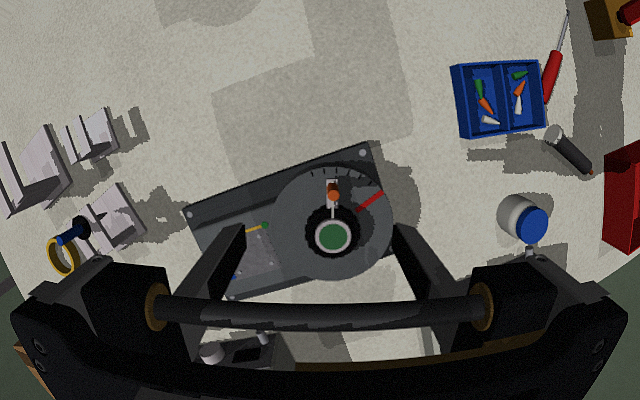

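The wrist view shows the collar window at (333,237), knob (333,195), red mark (372,199), green dot (264,225) and blue square (233,277). The pointer handle is at (75,232) in the middle fork. Next I'll fit the fixture pose and triangulate the knob and handle.

```bash
python3 - <<'E'
from h import *
import pickle; from scipy.optimize import least_squares
st=pickle.load(open('st1.pkl','rb'))
W=lambda uv,z:onz('wrist',uv,z,st=st)[:2]; S=lambda uv,z:onz('scene',uv,z)[:2]; D=lambda uv,z:onz('side',uv,z)[:2]
m=np.array([62*-np.cos(1.25),65+62*np.sin(1.25)])
obs=[((-35,-20),W((264.2,224.7),55),1),((-35,-20),S((304.7,217),55),1),((25,-100),W((233.2,276.7),55),.5),((25,-100),S((276,211.5),55),.7),(m,W((372.1,198.6),55),1),(m,S((329,246.5),55),1),((0,65),W((332.7,236.6),85),1),((0,65),S((311.6,232),85),1),((0,65),D((321.5,185.2),85),.5)]
def P(p,v): return p[:2]+R.from_euler('z',p[2]).as_matrix()[:2,:2]@np.array(v)
r=least_squares(lambda p:np.concatenate([w*(P(p,f)-o) for f,o,w in obs]),[570,-30,0],loss='soft_l1'); p=r.x
print('fixture',p); 
for f,o,w in obs: print(np.round(f,1),o.round(1),(o-P(p,f)).round(1))
for n,v in [('axis',(0,65)),('start',(-35,-20)),('corner',(-35,-100)),('end',(25,-100)),('mark',m)]: print(n,P(p,v).round(1))
im=cv2.imread('pics/w1.png'); h=cv2.cvtColor(im,cv2.COLOR_BGR2HSV)
# handle
rw=lambda uv:ray('wrist',uv,st=st)
print('handle', *tri(ray('scene',(279.3,146.9)),ray('side',(391.9,238.5))))
k1=tri(ray('scene',(329.6,222.1)),ray('side',(304.5,186))); print('knob ss',*k1)
k2=tri(ray('side',(304.8,187.7)),rw((333.1,194.8))); print('knob sw',*k2)
k3=tri(ray('scene',(329.6,222.1)),rw((333.1,194.8))); print('knob cw',*k3)
a=P(p,(0,65))
for k in (k1,k2,k3):
    d=k[0][:2]-a; print(np.hypot(*d), 'q',np.pi-(np.arctan2(d[1],d[0])-p[2]))
# crops
a=cv2.resize(im[100:290,0:170],None,fx=3.1,fy=3.1,interpolation=2); cv2.imwrite('pics/crop2.png',a)
E
```

```text
fixture [ 5.61875702e+02 -3.51442846e+01  4.56208587e-02]
[-35 -20] [528.1 -57.3] [ 0.2 -0.5]
[-35 -20] [527.1 -56.9] [-0.7 -0.2]
[  25 -100] [ 593.  -133.7] [1.5 0.2]
[  25 -100] [ 591.  -135.9] [-0.4 -2. ]
[-19.5 123.8] [536.3  92.4] [-0.4  4.7]
[-19.5 123.8] [536.1  90.5] [-0.6  2.9]
[ 0 65] [559.6  29.3] [ 0.7 -0.5]
[ 0 65] [559.3  29.2] [ 0.4 -0.6]
[ 0 65] [559.9  30.5] [1.  0.7]
axis [558.9  29.8]
start [527.8 -56.7]
corner [ 531.5 -136.6]
end [ 591.4 -133.9]
mark [536.7  87.7]
handle [ 437.36231172 -341.26727878  120.31203756] 0.8588567971961036
knob ss [496.40773538  42.49860451 101.47453042] 1.5074965801427005
knob sw [503.43136047  46.98488185  91.55380763] 4.066712384110554
knob cw [500.38984023  46.49407001 108.34347595] 0.01360037717904687
63.782930385104095 q 0.24624168459586349
58.084092184021486 q 0.3461934976967207
60.85934518434592 q 0.32369214926723977
```

View pics/crop2.png

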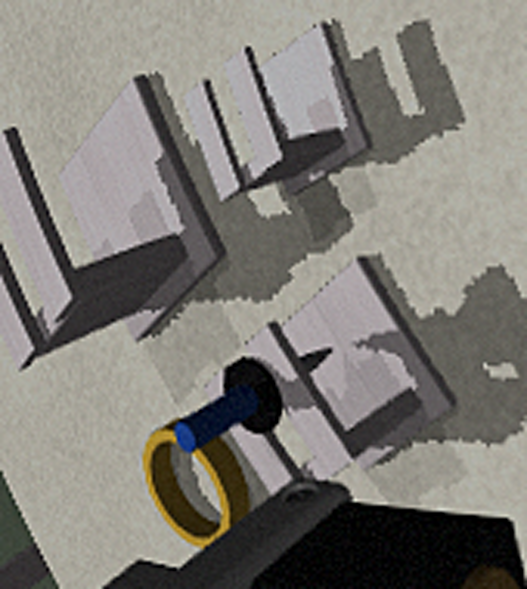

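The crop confirms the pointer hangs in the middle-sized fork, with its flange on the prongs and the post on the far side. Now I'll go for the knob.

{"name": "servo_tool", "arguments": {"rows": [[0, 0, 1.2, 10, 5.5, -45, 0], [0, 0, 1.1, 9.5, 5.5, -45, 0], [0, 0, 0, 0, 0, -40, 0.3], [0, 0, 0, 0, 0, -19, 0.5], [0, 0, 0, 0, 0, 0, 1], [0, 0, 0, 0, 0, 0, 1], [0, 0, 0, 0, 0, 0, 1], [0, 0, 0, 0, 0, 0, 1], [0, 0, 0, 0, 0, 0, 1]], "grip_force": 12}}

```text
clock: 2.95
eef_pos: [499.6, 45.6, 84.3]
eef_rot: [3.141, 0.0, 2.877]
wrist_force: [-0.3, -0.7, 1.0]
finger_gap: 27.7
finger_force: 0.0
```

```bash
python3 - <<'E'
from h import *
s=manip.read_state(); print(s['eef_pos'],s['eef_rot'],s['wrist_force'],s['moment'])
import numpy as np
a=np.radians(np.linspace(164.8,111,12)); p=np.array([559.1,29.7])+62*np.c_[np.cos(a),np.sin(a)]; print(p[0],np.diff(p,axis=0).round(1).tolist(),p[-1])
E
```

```text
[499.64410073  45.63296763  84.32570325] [3.14147769e+00 4.04780269e-04 2.87689756e+00] [-0.28035925 -0.68915793  0.97763829] [-0.03070009  0.03933899  0.00790208]
[499.26897734  45.95572908] [[1.6, 5.0], [2.0, 4.9], [2.4, 4.7], [2.8, 4.5], [3.2, 4.2], [3.5, 3.9], [3.9, 3.6], [4.2, 3.3], [4.4, 2.9], [4.7, 2.5], [4.9, 2.1]] [536.88118713  87.58198644]
```

Still closing, so I'll wait and then read the state.

{"name": "servo_tool", "arguments": {"rows": [[0, 0, 0, 0, 0, 0, 1], [0, 0, 0, 0, 0, 0, 1], [0, 0, 0, 0, 0, 0, 1]]}}

```text
clock: 3.32
eef_pos: [499.5, 45.6, 84.0]
eef_rot: [-3.142, -0.0, 2.877]
wrist_force: [-0.1, 1.3, -0.2]
finger_gap: 0.8
finger_force: 0.0
```

The fingers closed on nothing, so I'll look.

```bash
python3 - <<'E'
from h import *
a=manip.camera('wrist')[:,:,::-1]; b=manip.camera('scene')[:,:,::-1]
a=cv2.resize(a[130:330,200:460],None,fx=2,fy=2); b=cv2.resize(b[190:290,250:370],None,fx=2.3,fy=2.3,interpolation=2)
c=np.zeros((400,800,3),np.uint8); c[:400,:520]=a; c[:230,520:796]=b; cv2.imwrite('pics/c3.png',c)
E
```

```text
(no output)
```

View pics/c3.png

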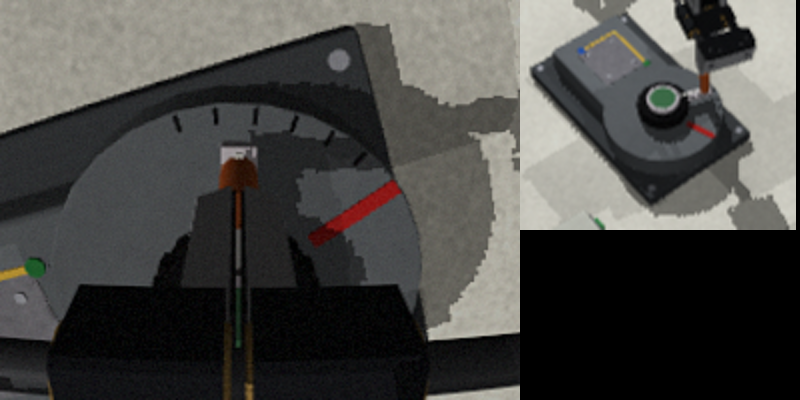

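```bash
python3 - <<'E'
from h import *
def proj(n,p):
    i=manip.camera_info(n); c=R.from_euler('xyz',i['rotation']).as_matrix().T@(np.array(p)-i['position']); return (c[:2]/c[2]*i['fx']+[i['cx'],i['cy']]).round(1)
print('start tcp scene',proj('scene',(165,524.4,172.6)),proj('side',(165,524.4,172.6)))
for z in (74,84,112,125): print(z,proj('scene',(499.5,45.6,z)),proj('side',(499.5,45.6,z)))
b=manip.camera('side')[:,:,::-1]; d=manip.camera('scene')[:,:,::-1]; s0=cv2.imread('pics/scene0.png')
c=np.zeros((400,800,3),np.uint8)
c[:,:400]=cv2.resize(b[140:220,270:350],(400,400),interpolation=2)
c[:,400:800]=cv2.resize(d[180:260,290:370],(400,400),interpolation=2); cv2.imwrite('pics/c4.png',c)
E
```

```text
start tcp scene [528.  256.8] [131.  151.1]
74 [329.6 228.6] [304.9 192.9]
84 [329.6 226.6] [304.8 190.1]
112 [329.7 221.1] [304.7 182.4]
125 [329.7 218.4] [304.7 178.7]
```

View pics/c4.png

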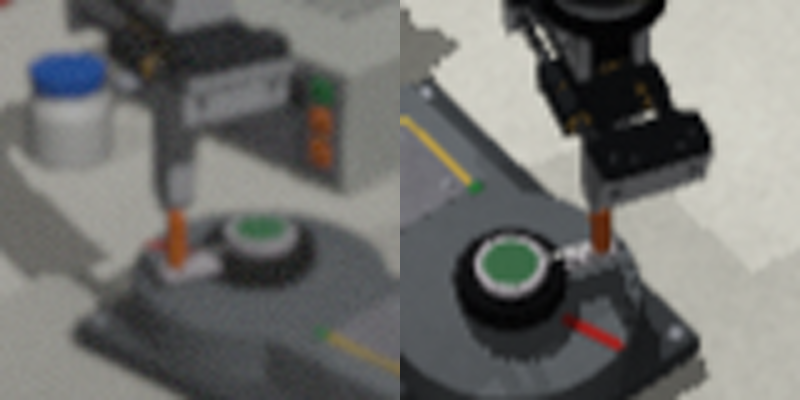

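```bash
python3 - <<'E'
from h import *
def proj(n,p):
    i=manip.camera_info(n); c=R.from_euler('xyz',i['rotation']).as_matrix().T@(np.array(p)-i['position']); return (c[:2]/c[2]*i['fx']+[i['cx'],i['cy']]).round(1)
yaw=2.837; y=np.array([np.sin(yaw),-np.cos(yaw),0])
for dz in (0,15,28,40):
    for s in (-53,53): print(dz,s,proj('scene',np.array([165,524.4,172.6+dz])+s*y),proj('side',np.array([165,524.4,172.6+dz])+s*y))
g=cv2.cvtColor(cv2.imread('pics/scene0.png'),cv2.COLOR_BGR2GRAY)
for r in range(222,272,2): print(r,''.join('#' if v<45 else '+' if v<80 else '.' for v in g[r,505:590]))
E
```

```text
0 -53 [516.8 242.5] [133.2 157. ]
0 53 [539.8 271.8] [129.  145.4]
15 -53 [518.4 239.3] [132.2 152.7]
15 53 [541.6 268.7] [128.1 141.3]
28 -53 [519.8 236.5] [131.4 149. ]
28 53 [543.2 266. ] [127.2 137.7]
40 -53 [521.  233.9] [130.6 145.5]
40 53 [544.8 263.4] [126.5 134.4]
222 ..................++++#########+....+#####++++#############...................+######
224 .................++++#####+..+###+....#####+################+....................+###
226 ................++#+#####+.....####+....+########+.+##+#######+.....................+
228 ...............++#+#####+.......+###+.....+####+.....+#++#######+....................
230 ...............+#+#####+..........+###+....+#####+.....###+#######...................
232 ..............+#+#####+.............####+....+#####.....+##++#######.................
234 .............+++#####+...............+####.....######.....+###############+..........
236 ..............+#####+.................++###+.....######.+###################+........
238 ...............++.......................+####+.++#############################.......
240 ............
[... 723 characters left out ...]
.........................++#+#+++++...................................
258 .......................................++#+++++++....................................
260 ......................................++++++++++.....................................
262 .....................................+#+#+++++.......................................
264 ....................................+++#++++.........................................
266 ......................................+..............................................
268 .....................................................................................
270 .....................................................................................
```

The real fingertips sit about 27 mm above the stated TCP, both open and closed: the scene and side views show them level with the knob's top. So the effective grasp point is about 46 mm behind the stated TCP. I'll open, go down 30 mm and regrip.

{"name": "servo_tool", "arguments": {"rows": [[0, 0, 0, 0, 0, 3, 0.5], [0, 0, 0, 0, 0, 0, 0.5], [0, 0, 0, 0, 0, 0, 0.5], [0, 0, 0, 0, 0, 0, 0.5], [0, 0, 0, 0, 0, 0, 0.5], [0, 0, 0, 0, 0, -15, 0.5], [0, 0, 0, 0, 0, -17, 0.5], [0, 0, 0, 0, 0, 0, 1], [0, 0, 0, 0, 0, 0, 1], [0, 0, 0, 0, 0, 0, 1], [0, 0, 0, 0, 0, 0, 1], [0, 0, 0, 0, 0, 0, 1]], "grip_force": 15}}

```text
clock: 5.03
eef_pos: [499.8, 45.7, 55.4]
eef_rot: [3.141, 0.001, 2.877]
wrist_force: [-0.2, 0.6, 3.3]
finger_gap: 13.6
finger_force: 15.0
```

Gripped: gap 13.6 mm, the pin's diameter. Now I'll turn the collar clockwise about 54°.

{"name": "servo_tool", "arguments": {"rows": [[0, 0, -4.9, 1.6, 5.0, 0, 1], [0, 0, -4.9, 2.0, 4.9, 0, 1], [0, 0, -4.9, 2.4, 4.7, 0, 1], [0, 0, -4.9, 2.8, 4.5, 0, 1], [0, 0, -4.9, 3.2, 4.2, 0, 1], [0, 0, -4.9, 3.5, 3.9, 0, 1], [0, 0, -4.9, 3.9, 3.6, 0, 1], [0, 0, -4.9, 4.2, 3.3, 0, 1], [0, 0, -4.9, 4.4, 2.9, 0, 1], [0, 0, -4.9, 4.7, 2.5, 0, 1], [0, 0, -4.8, 4.9, 2.1, 0, 1], [0, 0, 0, 0, 0, 0, 1], [0, 0, 0, 0, 0, 0, 1]]}}

```text
clock: 6.65
eef_pos: [537.6, 87.0, 55.4]
eef_rot: [3.14, 0.001, 1.94]
wrist_force: [4.4, -3.5, 2.1]
finger_gap: 13.7
finger_force: 15.0
```

{"name": "servo_tool", "arguments": {"rows": [[0, 0, 0, 0, 0, 0, 0.5], [0, 0, 0, 0, 0, 0, 0.5], [0, 0, 0, 0, 0, 0, 0.5], [0, 0, 0, 0, 0, 0, 0.5], [0, 0, 0, 0, 0, 30, 0.5], [0, 0, 0, 0, 0, 50, 0.5], [0, 0, 0, -15, -45, 50, 0.5], [0, 0, 0, -10, -45, 20, 0.5], [0, 0, 0, 0, 0, 0, 0.5]]}}

```text
clock: 7.78
eef_pos: [513.7, -0.6, 202.2]
eef_rot: [3.139, 0.002, 1.935]
wrist_force: [1.0, 0.3, -1.1]
finger_gap: 46.9
finger_force: 0.0
```

```bash
python3 - <<'E'
from h import *
st=manip.read_state(); im=manip.camera('wrist')[:,:,::-1]; sc=manip.camera('scene')[:,:,::-1]
cv2.imwrite('pics/w5.png',im); cv2.imwrite('pics/s5.png',sc); import pickle; pickle.dump(st,open('st5.pkl','wb'))
print(st['eef_pos'],st['eef_rot'][2],st['joints'].round(2),st['clock'])
for n,i in (('wrist',im),('scene',sc)):
    h=cv2.cvtColor(i,cv2.COLOR_BGR2HSV)
    for c,lo,hi in [('blue',(105,120,50),(130,255,255)),('green',(45,90,60),(90,255,255)),('or',(5,140,90),(16,255,255)),('red',(0,140,90),(4,255,255)),('yellow',(18,110,90),(34,255,255))]:
        print(n,c,[(b,np.round(onz(n,b[0],55,st=st) if n=='wrist' else onz(n,b[0],55),1)[:2].tolist()) for b in blobs(h,lo,hi,6) if n=='wrist' or 235<b[0][0]<350 and b[0][1]>90 and b[0][1]<280])
a=cv2.resize(im,(512,320)); b=cv2.resize(sc[190:290,270:370],(288,288),interpolation=2)
c=np.zeros((600,800,3),np.uint8); c[:320,:512]=a; c[:288,512:]=b; cv2.imwrite('pics/c5.png',c[:320])
E
```

```text
[513.73786888  -0.61553927 202.19134639] 1.935202149128573 [-0.07  0.19  1.58 -0.    1.36 -0.44] 7.775
wrist blue [(([500.6, 1.1], 14, [498, 0, 6, 4]), [651.3, 310.1]), (([518.8, 2.2], 111, [507, 0, 23, 7]), [678.8, 327.2]), (([336.1, 287.1], 45, [332, 284, 9, 7]), [590.8, -135.9])]
wrist green [(([534.4, 141.0], 47, [531, 135, 8, 13]), [774.2, 156.8]), (([367.2, 171.9], 767, [352, 157, 32, 31]), [566.0, 25.3]), (([312.9, 221.9], 48, [309, 219, 9, 7]), [527.7, -57.1])]
wrist or [(([372.3, 116.0], 158, [362, 109, 18, 14]), [546.3, 89.0]), (([512.4, 136.7], 39, [510, 131, 6, 12]), [734.7, 144.9]), (([522.9, 138.7], 42, [520, 132, 7, 13]), [753.0, 150.4])]
wrist red [(([363.8, 99.2], 20, [363, 96, 4, 10]), [529.8, 103.5])]
wrist yellow [(([306.6, 261.4], 290, [293, 226, 40, 61]), [539.5, -112.1])]
scene blue [(([279.3, 147.4], 47, [277, 141, 5, 14]), [402.6, -405.0]), (([276.0, 211.5], 6, [275, 211, 3, 2]), [591.0, -135.9])]
scene green [(([304.7, 217.0], 7, [304, 216, 3, 3]), [527.1, -56.9]), (([311.6, 232.0], 57, [307, 229, 10, 7]), [546.1, 9.3])]
scene or [(([328.0, 237.7], 30, [326, 234, 5, 10]), [517.4, 60.4])]
scene red []
scene yellow [(([245.1, 147.1], 178, [234, 139, 23, 18]), [507.4, -487.1]), (([292.9, 209.0], 36, [279, 204, 25, 13]), [538.7, -110.5])]
```

View pics/c5.png

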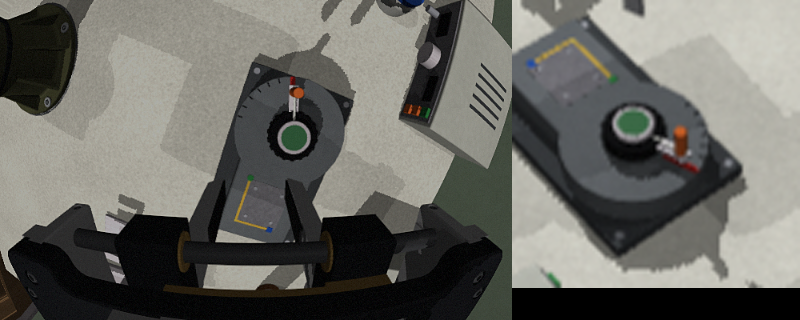

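The lever now lies over the red mark, with only its outer end visible beside it. I'll check the knob's angle and measure the fork and pointer.

```bash
python3 - <<'E'
from h import *
import pickle; st=pickle.load(open('st5.pkl','rb')); s1=pickle.load(open('st1.pkl','rb'))
k,e=tri(ray('scene',(328,237.7)),ray('wrist',(372.3,116),st=st)); d=k[:2]-[559.1,29.7]; print(k,e,np.hypot(*d),'q',np.pi+.0456-np.arctan2(d[1],d[0]))
w=onz('wrist',(372.3,116),105,st=st); d=w[:2]-[559.1,29.7]; print(w,np.pi+.0456-np.arctan2(d[1],d[0]))
w=onz('wrist',(367.2,171.9),85,st=st); print('axis',w)
# handle: fit axis using scene/side/wrist1 blob endpoints
h=cv2.cvtColor(cv2.imread('pics/w1.png'),cv2.COLOR_BGR2HSV); m=cv2.inRange(h,np.array((105,100,25)),np.array((130,255,255))); m[:,130:]=0; m[:180]=0;m[290:]=0
ys,xs=np.nonzero(m); print('w1 handle',xs.min(),xs.max(),ys.min(),ys.max(),xs.mean(),ys.mean(),len(xs))
print(tri(ray('scene',(279.3,147.2)),ray('wrist',(xs.mean(),ys.mean()),st=s1)),tri(ray('side',(391.9,238.5)),ray('wrist',(xs.mean(),ys.mean()),st=s1)))
# scale-free prong corner pixels from crop2 (middle fork), z=90 and base z=10
c=lambda u,v:(u/3.1,100+v/3.1)
for nm,uv,z in [('prong2 open end',(272,325),90),('prong2 post end',(350,458),90),('base open corner',(365,257),10),('base corner right',(455,400),10),('flange c',(252,395),95),('small prong open',(248,50),90),('small prong post',(285,165),90)]: print(nm,onz('wrist',c(*uv),z,st=s1).round(1))
E
```

```text
[538.26958028  87.48188055  99.36556454] 0.9340531570084549 61.421918773543524 q 1.2703973891236597
[537.6417835   86.92364707 105.        ] 1.257635632722582
axis [559.15950754  29.35347043  85.        ]
w1 handle 56 82 224 277 69.40727272727273 234.90545454545455 275
(array([ 439.48725916, -338.61235545,  122.63235093]), np.float64(0.9522888436956718)) (array([ 438.72406287, -340.9569579 ,  120.24842579]), np.float64(2.4513636773386662))
prong2 open end [ 411.4 -305.4   90. ]
prong2 post end [ 486.  -292.9   90. ]
base open corner [ 400.1 -295.5   10. ]
base corner right [ 491.6 -275.2   10. ]
flange c [ 438.8 -336.1   95. ]
small prong open [ 288.3 -259.2   90. ]
small prong post [ 346.1 -258.    90. ]
```

The collar is at q ≈ 1.26. The middle fork's prong measures about 76 mm and its base about 94 mm, against the given 80 and 100; the small fork's prong is only about 58 mm. Next I'll go above the pointer.

{"name": "servo_tool", "arguments": {"rows": [[0, 0, -2, -9.4, -42.4, 0, 0.5], [0, 0, -2, -9.4, -42.4, 0, 0.5], [0, 0, -2, -9.4, -42.4, 0, 0.5], [0, 0, -2, -9.4, -42.4, 0, 0.5], [0, 0, -2, -9.4, -42.4, 0, 0.5], [0, 0, 0, -9.4, -42.4, 0, 0.5], [0, 0, 0, -9.4, -42.4, 0, 0.5], [0, 0, 0, -9.4, -42.4, -10, 0.5], [0, 0, 0, 0, 0, -10, 0.5], [0, 0, 0, 0, 0, 0, 0.5]]}}

```text
clock: 9.12
eef_pos: [438.5, -336.4, 178.9]
eef_rot: [-3.14, -0.002, 1.764]
wrist_force: [0.0, 0.1, 0.9]
finger_gap: 46.7
finger_force: 0.0
```

```bash
python3 - <<'E'
from h import *
import pickle; st=manip.read_state(); im=manip.camera('wrist')[:,:,::-1]; cv2.imwrite('pics/w6.png',im); pickle.dump(st,open('st6.pkl','wb'))
print(st['eef_pos'],st['eef_rot'])
h=cv2.cvtColor(im,cv2.COLOR_BGR2HSV); m=cv2.inRange(h,np.array((105,120,30)),np.array((130,255,255)))
for b in blobs(h,(105,120,30),(130,255,255),20):
    print(b); x,y,w,hh=b[2]
    ys,xs=np.nonzero(m[y:y+hh,x:x+w]); pts=np.float32(np.c_[xs+x,ys+y]); print(cv2.fitLine(pts,2,0,.01,.01).ravel())
    print('ray@121',onz('wrist',b[0],121,st=st), 'x-centre',onz('wrist',(b[0][0],b[0][1]),95,st=st))
sd=manip.camera('side')[:,:,::-1]; hs=cv2.cvtColor(sd,cv2.COLOR_BGR2HSV)
print([b for b in blobs(hs,(105,120,50),(130,255,255),10) if 350<b[0][0]<430])
E
```

```text
[ 438.5405542  -336.43527895  178.88732196] [-3.14005087e+00 -2.41204373e-03  1.76422936e+00]
([480.1, 43.0], 60, [476, 38, 9, 11])
[4.2292345e-01 9.0616542e-01 4.8010001e+02 4.2983334e+01]
ray@121 [ 558.23100789 -158.69745521  121.        ] x-centre [ 571.22929313 -149.06648698   95.        ]
([320.2, 202.0], 452, [311, 186, 19, 32])
[ 4.0722150e-02 -9.9917048e-01  3.2017477e+02  2.0200885e+02]
ray@121 [ 440.05818948 -340.07297498  121.        ] x-centre [ 441.6837057  -347.89730585   95.        ]
[([392.0, 238.5], 81, [389, 229, 6, 19])]
```

View pics/w6.png

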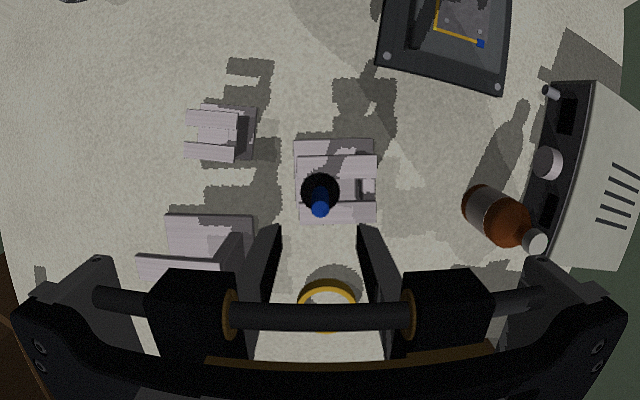

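The wrist view shows the handle at (320,202), centred between the open fingers. The fork slot runs horizontally in the image, with the post at right (365,188). Now I'll descend and grip.

{"name": "servo_tool", "arguments": {"rows": [[0, 0, 0, 1, -2, -10, 0.5], [0, 0, 0, 0, -1.6, -30, 0.5], [0, 0, 0, 0, 0, -30, 0.5], [0, 0, 0, 0, 0, -20, 0.5], [0, 0, 0, 0, 0, -7, 0.5], [0, 0, 0, 0, 0, 0, 1], [0, 0, 0, 0, 0, 0, 1], [0, 0, 0, 0, 0, 0, 1], [0, 0, 0, 0, 0, 0, 1], [0, 0, 0, 0, 0, 0, 1], [0, 0, 0, 0, 0, 0, 1]], "grip_force": 25}}

```text
clock: 10.6
eef_pos: [439.6, -341.5, 83.8]
eef_rot: [3.141, 0.001, 1.763]
wrist_force: [-0.7, -0.7, 4.7]
finger_gap: 15.2
finger_force: 25.0
```

Gripped (gap 15.2 mm). The pointer hangs with its tip at z = 20, so the tip is about 64 mm below the stated TCP. I'll lift it and carry it over the seam start.

{"name": "servo_tool", "arguments": {"rows": [[0, 0, 0, 0, 0, 20, 1], [0, 0, 0, 0, 0, 40, 1], [0, 0, 0, 0, 0, 40, 1], [0, 0, 0, 6, 20, 0, 1], [0, 0, 0, 12, 38, 0, 1], [0, 0, 0, 12, 38, 0, 1], [0, 0, 0, 12, 38, 0, 1], [0, 0, 0, 12, 38, 0, 1], [0, 0, 0, 12, 38, 0, 1], [0, 0, 0, 12, 38, 0, 1], [0, 0, 0, 10.2, 36.8, -20, 1], [0, 0, 0, 0, 0, -20, 1], [0, 0, 0, 0, 0, 0, 1], [0, 0, 0, 0, 0, 0, 1]]}}

```text
clock: 12.35
eef_pos: [527.5, -56.6, 143.6]
eef_rot: [-3.142, -0.0, 1.763]
wrist_force: [-0.4, -0.3, -0.3]
finger_gap: 15.6
finger_force: 25.0
```

```bash
python3 - <<'E'
from h import *
st=manip.read_state(); print(st['eef_pos'],st['eef_rot'],st['wrist_force'],st['finger_gap'])
def proj(n,p):
    i=manip.camera_info(n); c=R.from_euler('xyz',i['rotation']).as_matrix().T@(np.array(p)-i['position']); return (c[:2]/c[2]*i['fx']+[i['cx'],i['cy']]).round(1)
t=st['eef_pos']-[0,0,63.8]; ims={n:manip.camera(n)[:,:,::-1] for n in('scene','side')}
c=np.zeros((560,800,3),np.uint8)
for k,n in enumerate(ims):
    cv2.imwrite(f'pics/{n}7.png',ims[n]); p=proj(n,t); q=proj(n,t+[0,0,70]); g=proj(n,(527.8,-56.7,55)); x0=int(p[0])-25; y0=int(p[1])-48; print(n,'tip',p,'flange',q,'start',g,'crop0',x0,y0)
    c[:,k*400:k*400+400]=cv2.resize(ims[n][y0:y0+70,x0:x0+50],(400,560),interpolation=cv2.INTER_NEAREST)
cv2.imwrite('pics/c7.png',c)
E
```

```text
[527.50509886 -56.61478321 143.61781461] [-3.14157587e+00 -2.92472445e-05  1.76312492e+00] [-0.35224268 -0.28126793 -0.33879061] 15.644004695735878
scene tip [304.4 212.3] flange [303.5 198. ] start [304.6 217.1] crop0 279 164
side tip [334.1 199.6] flange [334.6 179.5] start [334.  206.4] crop0 309 151
```

View pics/c7.png

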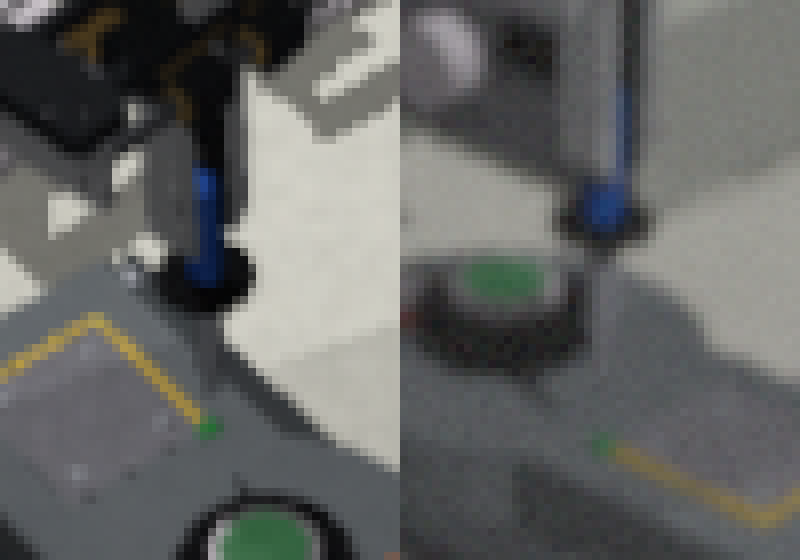

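```bash
python3 - <<'E'
from h import *
e=np.array([527.5,-56.6,143.6])
# flange: dark ellipse fit
for n,(x0,y0,x1,y1) in {'scene':(296,194,314,204),'side':(326,174,344,183)}.items():
    g=cv2.cvtColor(cv2.imread(f'pics/{n}7.png'),cv2.COLOR_BGR2GRAY)[y0:y1,x0:x1]; print(n); print(g)
a=tri(ray('scene',(304.9-.5+.0,199.0)),ray('side',(334.2,178.8))); print('flange',a,a[0]-e)
a=tri(ray('scene',(304.9,212.4)),ray('side',(333.5,200.3))); print('tip',a,a[0]-e)
a=tri(ray('scene',(304.7,217.0)),ray('side',(309-.4+25.2,151-.4+55.5))); print('start',a)
E
```

```text
scene
[[199 205 179 137  82  69  67  56  36  27  20  98 149 184 201 203 204 204]
 [185 201 204 152  70  54  60  54  35  26  20  15  15 100 189 201 204 203]
 [117 178 187  93  23  22  40  47  35  28  20  16  15  16 151 197 204 203]
 [ 77 119 121  54  15  16  25  29  30  28  20  14  15  13  74 187 202 203]
 [ 98  67  40  20  16  14  20  26  31  30  17  13  14  16  46 185 200 201]
 [ 90  66  42  22  15  17  14  16  23  21  13   7  10  11  91 186 200 201]
 [ 71  65  51  22  17  17  15   8   5   6   5   5   5  24 157 193 200 201]
 [ 90  71  64  39  17  13  14  13   7   6   5   6  53  96 186 200 201 203]
 [103  91  72  58  43  32  18  14   8   5  30  55 142 174 199 204 204 203]
 [103 103  91  71  64  55  44  38  41  40  81 145 196 205 206 204 203 205]]
side
[[132 115  94  79  64  54  43  52  57  67  66  71  99 122 129 128 126 123]
 [149 139 108  83  64  51  45  48  60  61  63  68  87 117 123 127 124 126]
 [155 142 110  80  51  38  44  50  57  60  59  59  70  98 113 124 124 125]
 [151 136  94  61  45  37  43  53  59  58  48  40  49  75 101 119 135 141]
 [154 130  83  43  29  39  38  52  47  54  41  40  36  60  92 127 143 150]
 [151 131  87  55  35  32  41  39  45  46  35  42  41  61 105 138 152 156]
 [153 142 115  75  50  47  41  30  37  40  37  48  59  80 122 148 158 159]
 [147 145 129 107  87  73  55  44  42  43  63  89 100 117 142 155 156 156]
 [130 133 124 110 105 100  72  59  53  66 103 129 136 143 153 156 157 157]]
flange (array([528.53887876, -52.25835559, 150.0796114 ]), np.float64(2.5554489711299824)) [1.03887876 4.34164441 6.4796114 ]
tip (array([525.43792153, -56.26737464,  78.03885277]), np.float64(0.31854998657996836)) [ -2.06207847   0.33262536 -65.56114723]
start (array([527.57251363, -56.03737114,  56.09743173]), np.float64(0.1341234928970602))
```

```bash
python3 - <<'E'
from h import *
st=manip.read_state(); im=manip.camera('wrist')[:,:,::-1]; cv2.imwrite('pics/w7.png',im)
i=manip.camera_info('wrist'); T=np.array(i['T_tool_cam'])
def pw(p):
    c=T[:3,:3].T@(np.array(p)-T[:3,3]); r=np.hypot(c[0],c[1]); th=np.arctan2(r,c[2]); return (c[:2]/r*th*i['fx']+[i['cx'],i['cy']]).round(1)
print('tip',pw((0,0,64)),'flange top c',pw((0,0,-11)),'edges',pw((20,0,-6)),pw((0,20,-8)),pw((0,-20,-8)),pw((-20,0,-11)),'handle top',pw((0,0,-63)))
g=cv2.cvtColor(im,cv2.COLOR_BGR2GRAY); h=cv2.cvtColor(im,cv2.COLOR_BGR2HSV)
B=cv2.inRange(h,np.array((105,110,20)),np.array((130,255,255)))
for r in range(160,262,2): print(r,''.join('B' if B[r,x] else '#' if g[r,x]<28 else '+' if g[r,x]<55 else '.' for x in range(265,375)))
E
```

```text
tip [319.2 195.9] flange top c [319.4 225.7] edges [319.4 196.2] [347.6 224.1] [291.2 224.1] [319.4 251.4] handle top [319.6 260.9]
160 ........+++++++++++++++++++++++++................................++++.........................................
162 ........++++++++++++++++++++++++++...............................+++..........................................
164 ........++++++++++++++++++++++++++............................................................................
166 .......++++++++++++++++.+++++++.++............................................................................
168 .......+++++++++++++++++++.++++++.............................................................................
170 ......+++++++++++++++++++++++++++.............................................................................
172 .......++++++++++++++++++++++++++.............................................................................
174 ......#+++++++++++++++++++++++++..............................................................................
176 ......#+++++++++++++++++++++++++............
[... 4196 characters left out ...]
..........
250 +.+++++..++++++++++++++++++++++++.++####BBBBBBBBBBBBBBBBBBBBBBBBBBBB####++++++++++++++++++++..................
252 .++.++++.++++..+++++++++++++++++++++#####BBBBBBBBBBBBBBBBBBBBBBBBBBB####+++++++++++++++++++++.................
254 +++.....+.+++++++++++++++++++++++.++####BBBBBBBBBBBBBBBBBBBBBBBBBBBBB####+.+++++++++++.+.+++++................
256 +.++...+....++++++++++++++++.++++++####BBBBBBBBBBBBBBBBBBBBBBBBBBBBBB###+++++++++++++++++++++++...............
258 +.+......++.+++++++++++++++++++++++#####BBBBBBBBBBBBBBBBBBBBBBBBBBBB#####++++++++++++++++++++++...............
260 .++.+.+.++++++++++++++.++++++++++.+######BBBBBBBBBBBBBBBBBBBBBBBBBBB######++++++++++++++++++++++..............
```

The flange is centred in the wrist view (319 px; prediction 319), and the triangulated tip is within about 2 mm of the TCP axis. I'll descend gently to about 2 mm above the start.

{"name": "servo_tool", "arguments": {"rows": [[0, 0, 0, 0.3, -0.3, -8, 1], [0, 0, 0, 0, 0, -7, 1], [0, 0, 0, 0, 0, -4, 1], [0, 0, 0, 0, 0, -2, 1], [0, 0, 0, 0, 0, -1, 1], [0, 0, 0, 0, 0, 0, 1], [0, 0, 0, 0, 0, 0, 1]]}}

```text
clock: 13.38
eef_pos: [527.9, -56.9, 121.5]
eef_rot: [3.141, 0.0, 1.763]
wrist_force: [0.4, -0.8, -0.1]
finger_gap: 15.5
finger_force: 25.0
```

```bash
python3 - <<'E'
from h import *
st=manip.read_state(); print(st['eef_pos'],st['wrist_force'])
for n,(x0,y0,x1,y1) in {'scene':(296,206,316,224),'side':(324,194,344,212)}.items():
    im=manip.camera(n)[:,:,::-1]; cv2.imwrite(f'pics/{n}8.png',im); g=cv2.cvtColor(im,cv2.COLOR_BGR2GRAY)[y0:y1,x0:x1].astype(int); o=cv2.cvtColor(cv2.imread('pics/%s.png'%('s5' if n=='scene' else 'side0')),cv2.COLOR_BGR2GRAY)[y0:y1,x0:x1].astype(int)
    print(n,x0,y0); print('\n'.join(' '.join(f'{v:4d}' for v in r) for r in g-o))
E
```

```text
[527.90277766 -56.85857886 121.52522527] [ 0.43715192 -0.77696141 -0.05705468]
scene 296 206
   1    2    2  -18  -61  -77  -62  -50  -54  -55  -91 -158 -144  -60   -7    3    3    2    2    2
   0   -4   -5   -4  -28  -44  -48  -51  -50  -42  -42  -67  -73   -7    1    2    2    3    3    3
  -7  -11  -10  -11  -11  -11  -23  -40  -31  -16  -21  -10   -5    0    1    2    3    2   -5   -6
 -15  -14  -12  -11  -11  -12  -10  -32  -28  -11  -10   -7   -6   -6    1    2   -5   -7  -16  -18
 -13  -14  -13  -12  -10  -10  -11  -34  -33  -22  -18   -8   -6   -7   -2    2  -15  -18  -19  -18
 -12  -13  -15  -14  -12  -11   -7  -26  -26  -23  -29  -10   -3   -4   -2   -2  -14  -19  -20  -12
 -11  -11  -13  -14   -9   -5    2  -18  -24  -26  -34   -6   -1    1    0    1   -3  -13  -12   -1
 -11  -11   -8   -8    0    2    2  -10  -22  -25  -31   -5    2    1    1    0    1    2    2    3
  -5   -6    0    2    0    2    1   -1  -20  -26  -31   -5    2    1    1    2    0    1    2    2
   3    1    2    0    2    2    2    1  -17  -26  -21   -3    2    1    0    1   -1    0    2    1
   2   
[... 1905 characters left out ...]

  -5    0   -4   -1   -1    0  -13  -19  -23  -10  -10   -3    1   -2   -4   -4   -2   -2    3   -4
  -5   -3   -5    0   -7   -4   -3   -1   -2  -10   -7   -5    0   -4   -3    0   -4    2   -5   -1
  -3   -8   -1    1    0   -1   -2   -7   -4   -5   -5   -1    2   -4   -4   -3   -2    5   -7   -3
  -1    0   -4   -2   -1   -1   -2   -3   -6    1   -5   -3   -8   -4   -3    1   -2   -3   -2   -4
  -3    0   -5   -2   -3    2   -1   -2   -1   -3   -5   -7    1   -3   -2   -4   -8    0    1   -7
  -2    0    1   -1   -7   -6   -3   -2   -4    0   -3   -3    0   -4   -3   -1   -2    0   -4    0
  -4   -2   -1   -2   -5    3   -2    4    0   -1   -1   -2   -4   -1   -2   -7   -4   -3    0   -3
```

The tip is at (305,217) in the scene view, right on the green dot (304.7,217.0), with no contact force. I'll trace the first leg at 32 mm/s.

{"name": "servo_tool", "arguments": {"rows": [[0, 0, 0, 0.1, -2.5, 0, 1], [0, 0, 0, 0.2, -3.9, 0, 1], [0, 0, 0, 0.2, -3.9, 0, 1], [0, 0, 0, 0.2, -3.9, 0, 1], [0, 0, 0, 0.2, -3.9, 0, 1], [0, 0, 0, 0.2, -3.9, 0, 1], [0, 0, 0, 0.2, -3.9, 0, 1], [0, 0, 0, 0.2, -3.9, 0, 1], [0, 0, 0, 0.2, -3.9, 0, 1], [0, 0, 0, 0.2, -3.9, 0, 1], [0, 0, 0, 0.2, -3.9, 0, 1], [0, 0, 0, 0.2, -3.9, 0, 1], [0, 0, 0, 0.2, -3.9, 0, 1], [0, 0, 0, 0.2, -3.9, 0, 1], [0, 0, 0, 0.2, -3.9, 0, 1], [0, 0, 0, 0.2, -3.9, 0, 1], [0, 0, 0, 0.2, -3.9, 0, 1], [0, 0, 0, 0.2, -3.9, 0, 1], [0, 0, 0, 0.1, -3.9, 0, 1], [0, 0, 0, 0.1, -3.9, 0, 1]]}}

```text
clock: 15.98
eef_pos: [531.6, -133.7, 121.4]
eef_rot: [-3.142, 0.0, 1.763]
wrist_force: [-0.5, 0.2, -0.5]
finger_gap: 15.3
finger_force: 25.0
```

{"name": "servo_tool", "arguments": {"rows": [[0, 0, 0, 0.1, -3.0, 0, 1], [0, 0, 0, 0, 0, 0, 1], [0, 0, 0, 3.5, 0.2, 0, 1], [0, 0, 0, 3.8, 0.2, 0, 1], [0, 0, 0, 3.8, 0.2, 0, 1], [0, 0, 0, 3.8, 0.2, 0, 1], [0, 0, 0, 3.8, 0.2, 0, 1], [0, 0, 0, 3.8, 0.2, 0, 1], [0, 0, 0, 3.8, 0.2, 0, 1], [0, 0, 0, 3.8, 0.2, 0, 1], [0, 0, 0, 3.8, 0.2, 0, 1], [0, 0, 0, 3.8, 0.2, 0, 1], [0, 0, 0, 3.8, 0.1, 0, 1], [0, 0, 0, 3.8, 0.1, 0, 1], [0, 0, 0, 3.8, 0.1, 0, 1], [0, 0, 0, 3.8, 0.1, 0, 1], [0, 0, 0, 3.8, 0.1, 0, 1], [0, 0, 0, 3.3, 0.1, 0, 1], [0, 0, 0, 0, 0, 0, 1], [0, 0, 0, 0, 0, 0, 1]]}}

```text
clock: 18.48
eef_pos: [591.6, -133.9, 121.3]
eef_rot: [-3.142, -0.0, 1.763]
wrist_force: [0.0, -0.3, -1.0]
finger_gap: 15.4
finger_force: 25.0
```

```bash
python3 - <<'E'
from h import *
st=manip.read_state(); print(st['eef_pos'],st['wrist_force'])
for n,(x0,y0,x1,y1) in {'scene':(266,200,288,218)}.items():
    im=manip.camera(n)[:,:,::-1]; g=cv2.cvtColor(im,cv2.COLOR_BGR2GRAY)[y0:y1,x0:x1].astype(int); o=cv2.cvtColor(cv2.imread('pics/scene8.png'),cv2.COLOR_BGR2GRAY)[y0:y1,x0:x1].astype(int)
    print(n,x0,y0); print('\n'.join(' '.join(f'{v:4d}' for v in r) for r in g-o))
E
```

```text
[ 591.58153436 -133.87582412  121.34605193] [ 0.01649626 -0.27506592 -0.96911082]
scene 266 200
   1    2    3  -34 -111 -171 -185 -183 -194 -196 -195 -194 -195 -175  -75   -8    2    2    2    0    1    1
   2    3    2    2  -34 -127 -184 -185 -194 -197 -194 -193 -147  -71   -8    1    2    2    2    0    1    1
   2    2    2    2    2  -44  -64  -92 -150 -176 -173 -150  -61   -7    0    2   -1    1    1    2    1   -3
   2    2    1    2    1    2    2  -19  -98 -142 -142 -121  -17    1    1    2    1    2    2   -4   -6  -10
   2    1    2    2    2    2    1    2  -64 -120 -115  -97  -14    2    2    1   -4   -4   -4   -9  -12  -12
   1    1    2    4    1    2    2    1  -45  -89  -73  -55  -13   -4   -3   -4   -9  -10  -10  -12  -11  -15
   2    1    1    2    2    2    3    1  -31  -39  -38  -48  -19  -11  -12  -11  -12  -12  -11  -14  -13  -13
   2    2    3    3    3    1   -2   -4  -21  -32  -35  -47  -19  -12  -13  -11  -12  -13  -14  -15  -14  -12
   1    2    2    2   -1   -4  -10  -10  -10  -27  -34  -46  -17  -10  -12  -14  -13  -15  -15  -14  -11  -13
   2    2   -2
[... 275 characters left out ...]
  -13  -13  -12  -12  -12  -11   -8   -6
 -11   -9  -11   -9  -10  -10   -9  -10  -10   -8   -8  -30  -15  -11  -13  -12   -7   -6   -6   -6   -1    1
  -9  -11  -10   -9  -10  -10  -10  -10  -11   -9   -9  -46  -19  -14   -8   -6   -1    0    2    1    0    0
  -6  -10   -9   -9  -10   -9  -10   -9  -10   -9  -10  -31  -29  -11   -1    1    1    2    2    1    0    1
  -1   -7   -9   -9   -9  -10  -10  -10   -9   -9   -7   -8  -37  -26   -4    2    2    0    2    1    2    1
   1   -3   -7  -10  -10  -10  -10  -10  -11   -7   -5    0  -39  -52   -6   -1    1    1    1    2    2    1
   0    0   -2   -7  -10  -10  -11   -9   -6    0    2    1  -38  -51  -24   -3    2    1    1    1    1    1
```

The trace ended with the tip at about (276,211), on the blue square. Now I'll lift clear and return to above the fork.

{"name": "servo_tool", "arguments": {"rows": [[0, 0, 0, 0, 0, 8, 1], [0, 0, 0, 0, 0, 40, 1], [0, 0, 0, 0, 0, 57, 1], [0, 0, 0, -8, -11.6, 0, 1], [0, 0, 0, -20, -27, 0, 1], [0, 0, 0, -20, -27, 0, 1], [0, 0, 0, -20, -27, 0, 1], [0, 0, 0, -20, -27, 0, 1], [0, 0, 0, -20, -27, 0, 1], [0, 0, 0, -20, -27, 0, 1], [0, 0, 0, -20, -27, 0, 1], [0, 0, 0, -4, -7, 0, 1], [0, 0, 0, 0, 0, -30, 1], [0, 0, 0, 0, 0, 0, 1], [0, 0, 0, 0, 0, 0, 1]]}}

```text
clock: 20.4
eef_pos: [440.1, -341.3, 197.3]
eef_rot: [3.141, 0.0, 1.764]
wrist_force: [0.1, 0.3, -0.2]
finger_gap: 15.6
finger_force: 25.0
```

{"name": "servo_tool", "arguments": {"rows": [[0, 0, 0, -0.4, -0.1, -25, 1], [0, 0, 0, 0, 0, -20, 1], [0, 0, 0, 0, 0, -20, 1], [0, 0, 0, 0, 0, -20, 1], [0, 0, 0, 0, 0, -15, 1], [0, 0, 0, 0, 0, -8, 1], [0, 0, 0, 0, 0, -3, 1], [0, 0, 0, 0, 0, -1.5, 1], [0, 0, 0, 0, 0, 0, 1], [0, 0, 0, 0, 0, 0, 1]]}}

```text
clock: 21.65
eef_pos: [439.4, -341.7, 84.2]
eef_rot: [3.141, 0.0, 1.763]
wrist_force: [0.5, 0.0, -1.6]
finger_gap: 15.4
finger_force: 25.0
```

{"name": "servo_tool", "arguments": {"rows": [[0, 0, 0, 0, 0, -0.5, 1], [0, 0, 0, 0, 0, 0, 0.5], [0, 0, 0, 0, 0, 0, 0.5], [0, 0, 0, 0, 0, 0, 0.5], [0, 0, 0, 0, 0, 0, 0.5], [0, 0, 0, 0, 0, 20, 0.5], [0, 0, 0, 0, 0, 40, 0.5], [0, 0, 0, 0, 0, 40, 0.5], [0, 0, 0, 0, 0, 0, 0.5]]}}

```text
clock: 22.78
eef_pos: [440.2, -342.4, 186.4]
eef_rot: [3.138, 0.004, 1.763]
wrist_force: [-1.2, 0.0, 0.3]
finger_gap: 47.4
finger_force: 0.0
```

```bash
python3 - <<'E'
from h import *
st=manip.read_state(); print(st['eef_pos'],st['finger_gap'],st['wrist_force'])
for n in('scene','side','wrist'):
    im=manip.camera(n)[:,:,::-1]; cv2.imwrite(f'pics/{n}9.png',im); h=cv2.cvtColor(im,cv2.COLOR_BGR2HSV)
    print(n,'blue',[b for b in blobs(h,(105,120,30 if n=='wrist' else 50),(130,255,255),6) if (n=='scene' and 270<b[0][0]<290) or (n=='side' and 350<b[0][0]<430) or (n=='wrist')])
    print(n,'orange',[b for b in blobs(h,(5,140,90),(16,255,255),6) if 290<b[0][0]<345])
E
```

```text
[ 440.18786599 -342.36742661  186.35450801] 47.44062082966408 [-1.22965173  0.01571778  0.31058422]
scene blue [([279.6, 146.5], 46, [277, 141, 5, 13]), ([276.0, 211.5], 6, [275, 211, 3, 2])]
scene orange [([328.0, 236.0], 9, [327, 235, 3, 3])]
side blue [([391.8, 238.8], 81, [389, 229, 6, 19])]
side orange [([333.6, 166.8], 36, [332, 162, 4, 11]), ([304.2, 179.3], 9, [304, 176, 2, 8])]
wrist blue [([478.7, 39.5], 59, [475, 35, 8, 10]), ([319.4, 195.5], 430, [310, 180, 19, 31])]
wrist orange []
```

The handle blobs match their starting pixels in the scene view (279.6,146.5) and the side view (391.8,238.8), so the pointer hangs as before. The knob is at the locked position and the gripper is clear. I'll hand in.

```bash
python3 -c "
from cell import manip; print(manip.sign_off())"
```

```text
the job is handed in; nothing more can be done
None
```

The job is handed in at about 23 s on the robot clock: the collar is locked at q ≈ 1.26 rad (mark at 1.25), the pointer tip traced the yellow seam from green dot to blue square at about 30 mm/s, just above the surface, and the pointer hangs back in its fork.

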